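# Open the duct shear and feed the cover up to the length stop

### The job

Make the bench shear ready to cut the duct cover to length. Push its counterweighted lever up past the balance point, so that it swings back and stays raised by itself; then push the cover, which lies in the feed channel, by its outer end along the channel and gently through the open shear until its front end rests against the length stop. Only push with the fingers: do not grip or lift anything, and leave the other things on the table where they are.

Things in the scene. Friction and masses are not known exactly. Their poses are not given: they have to be found in the camera images.
- shear: grey bench shear, fixed to the worktop. Origin on the worktop (z = 0) straight below the blade. Its -x points to the operator, its +y along the feed channel to the robot's left; it may stand turned by up to 16 degrees, its feed channel then swung towards the robot. Upright cheeks behind the channel (x = 45 to 117 mm, y = -18 to 18 mm, up to 176 mm high) carry the lever. The outfeed channel ends at y = -130 mm.
- channel_end (a point): middle of the open outer end of the aluminium infeed channel, on its floor, 45 mm above the worktop and 265 mm from the blade. The channel is straight, 47.6 mm wide inside, its lips 4 mm thick and 14 mm above the floor; beyond the blade the outfeed channel goes on, 51.6 mm wide, floor 0.5 mm lower.
- lever_pivot (a point): axis of the lever's pivot pin (75 mm behind the blade's middle, 105 mm above the worktop); the axis runs along the shear's y.
- lever (a joint): lever angle in rad: 0 = down, the blade closes the channel; 1.2 = raised, on its back stop. Let go below the balance point (about 0.6) it falls shut; above it the counterweight swings it on to 1.2, damped, within about 2 s, and it stays. At 0 the arm rises from the pivot towards the operator at 0.60 rad above level; raising it swings the grip up and away from the operator.
- lever_grip (a point): centre of the lever's cross grip: a black round bar, 24 mm thick, 110 mm long, along the shear's y, 210 mm from the pivot axis, on the arm's centre line; 224 mm above the worktop when the lever is down. Pushing it up takes about 2 to 10 N there; fingers that push level without rising with it rub it down and may jam.
- cover: the duct cover to be fed: loose grey plastic U-strip, 400 long, 44 wide, 10 high, base 2 mm thick with lips upwards, 0.1 kg, lying in the infeed channel. Origin at the middle of its underside, x along its length towards its front end (the end at the blade), z up.
- cover_head (a point): middle of the front end of the cover, 5 mm above its underside; at the start 10 to 22 mm short of the blade.
- cover_tail (a point): middle of the outer (rear) end of the cover, 5 mm above its underside, 50 mm above the worktop. This end stands free beyond the open end of the channel with nothing below it, so fingers that reach lower than it can push it; it still stands out 40 to 75 mm when the cover is at the stop.
- length_stop: steel length stop with a black thumb screw, 54 mm high, clamped fast on the outfeed channel beyond the blade at a setting that differs each time. Same axes as the shear; origin on the channel floor in the face that meets the cover.
- stop_face (a point): middle of the stop's face, 5 mm above the channel floor; the face looks along +y of the shear.
- pliers: long-nose pliers with blue grips, 166 x 56 x 14, lying in front of the shear's feed channel; not to be disturbed. Origin at the middle of its underside.
- relay: black and white contactor, 82 x 45 x 88 high, standing behind the feed channel; not to be disturbed. Origin at the middle of its underside.
- marker: marker pen, 138 long, 13 thick, lying close behind the feed channel; not to be disturbed. Origin at the middle of its underside.
- multimeter: hand multimeter lying on its back, 150 x 78 x 48, near the front edge, to the right; not to be disturbed. Origin at the middle of its underside.
- screwdriver: screwdriver, 177 long, 24 thick, lying behind the shear; not to be disturbed. Origin at the middle of its underside.
- side_cutter: side cutters with red grips, 146 x 56 x 14, lying at the right, beyond the rail cutter; not to be disturbed. Origin at the middle of its underside.
- paper_tape: roll of white paper tape, 80 across, 15 high, lying at the left edge; not to be disturbed. Origin at the middle of its underside.

How it is judged:
On the way, in this order (a step that is already met when the one before it is completed fails the run):
1. the lever stays raised by itself, fingers off it (value of joint lever above 1.1 rad and contact force between the fingers and lever below 0.3 N), for 0.3 s.
2. the front end of the cover is at the length stop (y of cover_head in the frame of stop_face between -0.004 and 0.004 m and x of cover_head in the frame of stop_face between -0.006 and 0.006 m and z of cover_head in the frame of stop_face between -0.004 and 0.004 m and angle between the x axis of cover and the y axis of shear, either way round below 0.03 rad), for 0.1 s.
At the end, for the whole second after the job is handed in: The lever rests raised (joint above 1.1 rad), untouched and at rest; the cover lies flat and straight in the channel (within 0.03 rad, 6 mm sideways, 4 mm in height) with its front end within 4 mm of the length stop's face, at rest (all of step 1 and all of step 2 and velocity of joint lever between -0.05 and 0.05 rad/s and linear speed of cover below 0.01 m/s).
It fails at once if the cover is lifted: an end more than 15 mm above where it slides (z of any of cover_head, cover_tail in the frame of shear above 0.065 m).
It fails at once if the lever's grip is gripped or forced: the fingers press on it with over 40 N (contact force between the fingers and lever above 40 N).
It fails at once if the cover is gripped or forced: the fingers press on it with over 40 N (contact force between the fingers and cover above 40 N).
It fails at once if the cover is driven hard against the stop (over 40 N) (contact force between cover and length_stop above 40 N).
It fails at once if a bystander is moved by more than 15 mm (distance of any of pliers, relay, marker, multimeter, screwdriver, side_cutter, paper_tape from where it was at the start of the episode above 0.015 m).
It also fails if it takes over 54 s, if anything falls off the work surface, if the arm or the gripper's body presses on something with over 40 N, if the wrist force passes 120 N, or if a joint passes its speed limit or range.

### The arm

A 6-joint arm with a two-finger parallel gripper is mounted at the origin on a cart in front of the work surface, level with it; the furniture and walls round the work are solid. World frame = base frame: x ahead of the robot, y to its left, z up, the work surface at z = 0. Lengths are in m, angles in rad, forces in N, time in s.
With the tool pointing down it reaches from about 0.3 to 0.85 m from the base axis. Payload 4.2 kg.
Tool frame: the origin (TCP) lies at the very end of the fingers, on their centre line; the grasp point (between the pads) lies 19 mm behind it; z points along the fingers, y is the line along which they close (so a half turn about z gives the same grasp; the last joint's range is limited). The gripper opens to 91 mm and grips with 3 to 60 N. Pads are 32 mm wide; open, the fingers measure 118 mm over their backs; the gripper's body (76 mm by 178 mm) begins 60 mm behind the grasp point.
Start: joints at [-1.205, 0.32, 1.565, -0, 1.257, -0.02], TCP at [0.216, -0.533, 0.214] pointing down, gripper open.
Joint ranges: [-3.11, 3.11], [-0.84, 2.01], [0.21, 2.61], [-1.34, 4.49], [0.05, 2.63], [-2.56, 2.56]. Speed limits (rad/s): [2.57, 2.57, 3.14, 3.14, 3.14, 3.14].

### API

Orientations are given as [roll, pitch, yaw] about the fixed x, y, z axes, in that order (R = Rz(yaw) Ry(pitch) Rx(roll)).
In Python, from rig import sensors, vision, manip gives the robot as it stands.
- The arm moves only by the shell command python3 -m crank 'ROWS' [FORCE]. ROWS is text: rows parted by semicolons, each of 7 numbers parted by spaces: the shift along the tool's x, y, z normalised to -1 to 1, where 1 is 20 cm, then the turn, a rotation vector about the tool's x, y, z normalised to -1 to 1, where 1 is pi/2 rad, then the closure, from 0 (fully open) to 1 (shut). A call has 1 to 20 rows; each row is the pose to reach, as a shift and turn from the pose commanded when the call began, along the tool's axes at that moment; what a row does not reach only later rows make up. A row lasts 1/10 s, in which the tool goes at most 50 mm and 8.59 degrees, less where a joint would pass 70% of its speed; a pose out of reach is approached as far as the arm can. A call with a number of a shift or a turn outside -1 to 1 is refused whole. A call with a gripper value outside its range is refused whole. The fingers move at their own pace and stop on an object; FORCE is the grip in N (left out, the last holds). Time passes only in rows, so rows that repeat a pose let the fingers close. It gives the time, the measured TCP pose, the force, the opening and the grip force at its end, in the units of the state.
- sensors.observe(): the state, without advancing time (a new reading comes with each control period).
- vision.grab_frame(name): name is "scene" or "top" or "wrist"; returns a dict with "frame" (400x640x3 uint8, red, green, blue), "K" (3x3 intrinsics, pixels), "k1" (the pictures are not rectified: a ray, as slopes to the right and down, at radius r is drawn at 1 + k1 r^2 times it, then the intrinsics apply), "extrinsics" (4x4, takes a point from camera to world coordinates); the wrist camera has in their place "hand_eye" (4x4, takes a point from camera to tool coordinates, whose origin is the TCP and whose axes are the flange's). Camera axes: x right, y down, z forward; pixel columns grow to the right and rows downward; lengths in m; the calibration is good to about 2 mm. A picture is of the moment at which its call begins: read the wrist's pose just before it. There is no depth.
- manip.job_done(): hands the job in; it is judged then, once.
The state is a dict: "time": time; "joints": joint angles; "joint_vel": joint speeds; "effort": joint torques, N m; "tool_pos": TCP position; "eef_rot": TCP orientation; "ft_force": force on the tool from outside, world axes, zero at the start; "wrist_torque": the same for the moment, N m; "grip_width": finger opening in m; "grip_force": force on a finger pad.
Only numpy, scipy, OpenCV 4.12 (cv2) and the standard library are available. Lean on these libraries where they do the work, as an engineer would, in place of code of your own. Each camera call takes 0.05 s, during which the arm holds its last target. There are 200 camera calls.

## Working session

There is one attempt and no reset: what is moved stays moved. The work goes in short steps, Python scripts to look and compute and a shell command to move; the robot and the scene stay as the last step left them, time stands still between calls to the robot, and variables do not carry over. Pictures are saved under pics/ and viewed, at most 10 in all, crops included, and the job is handed in when it is done.

```bash
mkdir -p pics; ls; python3 - <<'E'
from rig import sensors, vision
import cv2,pickle
s=sensors.observe();print(s)
d={}
for n in("scene","top"):
    f=vision.grab_frame(n);d[n]=f
    cv2.imwrite(f"pics/{n}0.png",f["frame"][:,:,::-1]);print(n,f["K"],f["k1"],f["extrinsics"])
pickle.dump(d,open("f0.pkl","wb"))
E
```

```text
pics
{'time': 0.0, 'joints': array([-1.20500088e+00,  3.20286173e-01,  1.56570118e+00, -3.66867715e-05,
        1.25739275e+00, -1.99792393e-02]), 'joint_vel': array([ 0.00138756,  0.0007167 ,  0.00025489, -0.00021247,  0.00019507,
        0.00060066]), 'effort': array([-4.64546301e-04, -4.12463844e+01, -2.31972206e+01,  7.27790734e-02,
        4.55522840e-02, -1.10766537e-04]), 'tool_pos': array([ 0.21617472, -0.53225707,  0.21311498]), 'eef_rot': array([-3.13980486e+00, -8.36974355e-07,  3.85786022e-01]), 'ft_force': array([-0.66571093, -0.21477509,  0.13441138]), 'wrist_torque': array([-0.03151587,  0.0721222 , -0.03055115]), 'grip_force': 0.0, 'grip_width': 0.09125091841760909}
scene [[449.53745884   0.         321.70496302]
 [  0.         449.53745884 199.40690974]
 [  0.           0.           1.        ]] -0.1176596512841277 [[ 0.77624106 -0.40070818  0.48670604 -0.07844858]
 [-0.63036764 -0.48194306  0.60857828 -0.75541927]
 [-0.0092977  -0.77920719 -0.62669746  1.00456722]
 [ 0.          0.          0.          1.        ]]
top [[369.70732525   0.         312.46838891]
 [  0.         369.70732525 195.90001246]
 [  0.           0.           1.        ]] 0.015705782080988887 [[ 0.04162878 -0.97551465  0.21595881  0.34441459]
 [-0.99913191 -0.04098473  0.00746177  0.04978654]
 [ 0.00157195 -0.21608196 -0.97637396  1.21296971]
 [ 0.          0.          0.          1.        ]]
```

View pics/scene0.png

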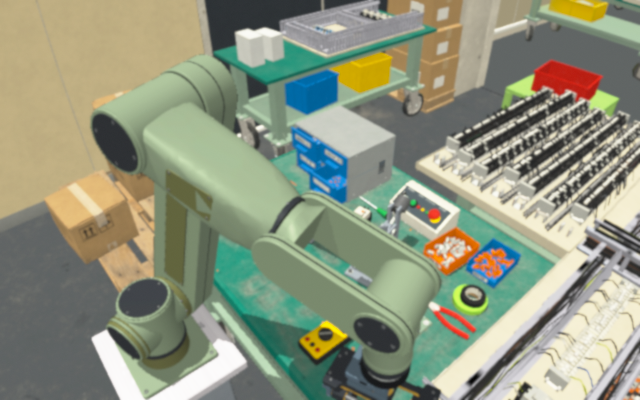

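View pics/top0.png

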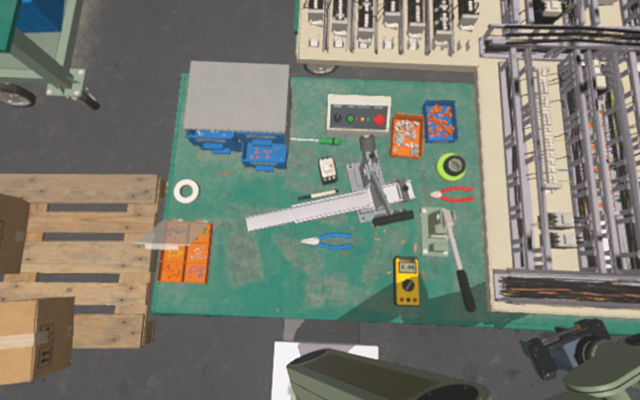

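The top view shows the cover's tail at about (248,223), the grip bar at (393,218), and the length stop near (405,190). The arm hides the shear in the scene view. I'll enlarge the top view.

```bash
cat > h.py <<'E'
import numpy as np,cv2,pickle
def ray(f,u,v,T=None):
    K=f["K"];x=np.array([(u-K[0,2])/K[0,0],(v-K[1,2])/K[1,1]])
    n=x.copy()
    for _ in range(30): n=x/(1+f["k1"]*(n@n))
    T=f["extrinsics"] if T is None else T
    return T[:3,3],T[:3,:3]@np.r_[n,1]
def onz(f,u,v,z,T=None):
    o,d=ray(f,u,v,T);return o+d*(z-o[2])/d[2]
def proj(f,p,T=None):
    T=f["extrinsics"] if T is None else T
    c=T[:3,:3].T@(np.asarray(p)-T[:3,3]);n=c[:2]/c[2];n=n*(1+f["k1"]*(n@n))
    return f["K"][:2,:2]@n+f["K"][:2,2]
E
python3 - <<'E'
from h import *
f=pickle.load(open("f0.pkl","rb"))["top"]
c=f["frame"][130:240,235:435,::-1]
cv2.imwrite("pics/c0.png",cv2.resize(c,None,fx=4,fy=4,interpolation=cv2.INTER_CUBIC))
E
```

```text
(no output)
```

View pics/c0.png

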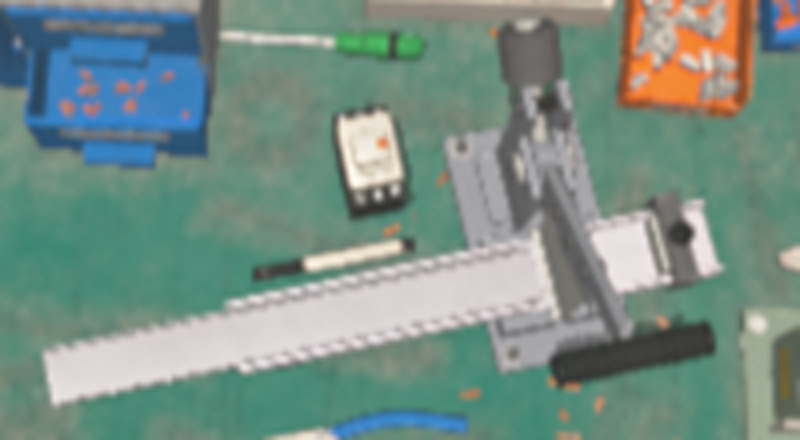

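The crop shows these points (crop px / 4 + (235,130)):
- Tail corners: (43,352) and (53,405)
- Channel mouth: (228,303) and (240,370)
- Outfeed end: (702,200) and (722,270)
- Stop: spans x of about 650–695
- Grip: from (553,366) to (714,338)

I'll cast these to world points and check them against the known sizes.

```bash
python3 - <<'E'
from h import *
f=pickle.load(open("f0.pkl","rb"))["top"]
P=lambda x,y,z:onz(f,235+x/4-.375,130+y/4-.375,z)
t1,t2=P(43,352,.055),P(53,405,.055);m1,m2=P(228,303,.059),P(240,370,.059)
o1,o2=P(702,200,.0585),P(722,270,.0585)
g1,g2=P(553,366,.224),P(714,338,.224)
for n,a,b in(("tail",t1,t2),("mouth",m1,m2),("out",o1,o2),("grip",g1,g2)):print(n,a.round(4),b.round(4),((a+b)/2).round(4),np.linalg.norm(a-b).round(4),"yaw",np.degrees(np.arctan2(*(b-a)[[1,0]])).round(1))
T,M,O,G=(t1+t2)/2,(m1+m2)/2,(o1+o2)/2,(g1+g2)/2
print("M-O",np.linalg.norm((M-O)[:2]),"T-O",np.linalg.norm((T-O)[:2]))
d=(M-O)[:2];print("axis yaw of +y",np.degrees(np.arctan2(d[1],d[0]))-90)
d=(T-O)[:2];yw=np.arctan2(d[1],d[0])-np.pi/2;print(np.degrees(yw))
ey=d/np.linalg.norm(d);ex=np.array([ey[1],-ey[0]])
S=O[:2]+.130*ey;print("blade origin",S, M[:2]-.265*ey)
print("grip in shear",(G[:2]-S)@ex,(G[:2]-S)@ey, "expect x",.075-.21*np.cos(.6))
print("tail in shear",(T[:2]-S)@ey,"head y",(T[:2]-S)@ey-.4)
for x,y in((652,240),(665,240),(658,200),(690,195)):print((P(x,y,.05)[:2]-S)@ey)
E
```

```text
tail [0.5213 0.2678 0.055 ] [0.4797 0.2566 0.055 ] [0.5005 0.2622 0.055 ] 0.0431 yaw -164.9
mouth [0.5661 0.1235 0.059 ] [0.5128 0.1112 0.059 ] [0.5395 0.1173 0.059 ] 0.0546 yaw -167.0
out [ 0.6667 -0.2541  0.0585] [ 0.6095 -0.2691  0.0585] [ 0.6381 -0.2616  0.0585] 0.0592 yaw -165.3
grip [ 0.5003 -0.1084  0.224 ] [ 0.5241 -0.2171  0.224 ] [ 0.5122 -0.1628  0.224 ] 0.1113 yaw -77.7
M-O 0.39156225760435387 T-O 0.5415435456577907
axis yaw of +y 14.597073627394309
14.725737080141391
blade origin [ 0.60508963 -0.13584445] [ 0.60681414 -0.13894672]
grip in shear -0.0966594420475269 -0.002427543026988171 expect x -0.09832047913103244
tail in shear 0.4115435456577907 head y 0.0115435456577907
-0.08435667949304314
-0.0946057306905207
-0.09787770737722373
-0.12437620986362627
```

```bash
cat >> h.py <<'E'
from scipy.spatial.transform import Rotation as Ro
YAW=np.radians(14.6);S0=np.array([.606,-.137,0])
Rs=Ro.from_euler('z',YAW)
def W(p): return S0+Rs.apply(p)          # shear -> world
def row(pos,rpy_t):
    from rig import sensors
    s=sensors.observe();R=Ro.from_euler('xyz',s["eef_rot"])
    d=R.inv().apply(np.asarray(pos)-s["tool_pos"])/.2
    r=(R.inv()*Ro.from_euler('xyz',rpy_t)).as_rotvec()/(np.pi/2)
    return np.r_[d,r].round(3)
LEV=[np.pi,np.radians(-40),YAW]
RL=Ro.from_euler('xyz',LEV)
def levtcp(q,gap=0,back=0,ax=.018,y=.033):
    th=.6+q;G=W([.075-.21*np.cos(th),y,.105+.21*np.sin(th)])
    return G+RL.apply([-.028-gap,0,ax-back])
E
python3 - <<'E'
from h import *
p=levtcp(0,.03,.06);print(p,levtcp(0))
print(row([.25,-.45,.32],LEV),row([.33,-.37,.35],LEV),row(p,LEV))
E
```

```text
[ 0.43341488 -0.1478539   0.2184671 ] [ 0.49297602 -0.13233939  0.19178807]
[ 0.311 -0.319 -0.533 -0.03   0.444  0.08 ] [ 0.833 -0.539 -0.683 -0.03   0.444  0.08 ] [ 1.73  -1.372 -0.024 -0.03   0.444  0.08 ]
```

```bash
python3 -m crank '0 0 -0.25 0 0 0 1; 0.15 -0.2 -0.5 -0.01 0.1 0.02 1; 0.3 -0.32 -0.53 -0.02 0.2 0.04 1; 0.5 -0.5 -0.55 -0.03 0.3 0.06 1; 0.7 -0.7 -0.55 -0.03 0.4 0.08 1; 0.9 -0.9 -0.55 -0.03 0.444 0.08 1; 0.95 -0.95 -0.55 -0.03 0.444 0.08 1; 0.95 -0.95 -0.55 -0.03 0.444 0.08 1; 0.95 -0.95 -0.55 -0.03 0.444 0.08 1'
python3 - <<'E'
from h import *
p=levtcp(0,.03,.06);print(p,row(p,LEV))
from rig import sensors;s=sensors.observe();print(s["joints"],s["eef_rot"],LEV)
E
```

```text
time: 1.0
tool_pos: [0.3209, -0.2849, 0.3241]
eef_rot: [3.138, -0.698, 0.257]
ft_force: [-0.6, -0.8, 0.4]
grip_width: 0.0218
grip_force: 0.0
[ 0.43341488 -0.1478539   0.2184671 ] [ 0.211 -0.523  0.865  0.001  0.     0.001]
[-1.28376281 -0.05649462  1.93397972  0.72599137  1.31519685 -0.17889992] [ 3.13824673 -0.6980186   0.25708839] [3.141592653589793, np.float64(-0.6981317007977318), np.float64(0.25481807079117214)]
```

```bash
python3 -m crank '0 -0.25 0.15 0 0 0 1; 0.05 -0.4 0.3 0 0 0 1; 0.1 -0.523 0.5 0 0 0 1; 0.16 -0.523 0.7 0 0 0 1; 0.21 -0.523 0.865 0 0 0 1; 0.21 -0.523 0.865 0 0 0 1; 0.21 -0.523 0.865 0 0 0 1'
python3 - <<'E'
from h import *
from rig import sensors,vision
s=sensors.observe();print(s["joints"],s["tool_pos"],levtcp(0,.03,.06))
print(row(levtcp(0,.03,0),LEV))
T=np.eye(4);T[:3,:3]=Ro.from_euler('xyz',s["eef_rot"]).as_matrix();T[:3,3]=s["tool_pos"]
f=vision.grab_frame("wrist");f["T"]=T@f["hand_eye"];pickle.dump(f,open("w1.pkl","wb"))
cv2.imwrite("pics/w1.png",f["frame"][:,:,::-1])
for y in(-.055,.055):print(proj(f,W([.075-.21*np.cos(.6),y,.224]),f["T"]))
E
```

```text
time: 1.7
tool_pos: [0.4341, -0.1484, 0.218]
eef_rot: [3.141, -0.698, 0.256]
ft_force: [1.0, -0.5, -0.1]
grip_width: 0.0007
grip_force: 0.0
[-0.77048952 -0.04558333  2.21638213  0.89058527  0.78452772 -0.05011176] [ 0.43407383 -0.14836575  0.21799527] [ 0.43341488 -0.1478539   0.2184671 ]
[-0.    -0.003  0.297 -0.     0.     0.001]
[433.57100252 139.09533135]
[284.44496173 138.6964264 ]
```

View pics/w1.png

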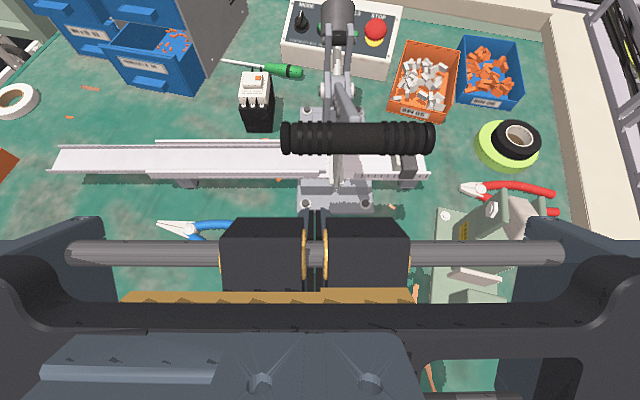

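The wrist view shows the black grip bar spanning x = 281–435 at row 138. I predicted 284–434 at row 139, so the shear estimate holds. Next I'll slide under the bar.

```bash
python3 -m crank '0 0 0.15 0 0 0 1; 0 0 0.297 0 0 0 1; 0 0 0.297 0 0 0 1; 0 0 0.297 0 0 0 1'
python3 - <<'E'
from h import *
print(pickle.load(open("w1.pkl","rb"))["hand_eye"].round(3))
print(row(levtcp(0,.005),LEV))
for q in np.arange(0,.95,.05):print(round(q,2),row(levtcp(q,-.001),LEV)[:3])
E
```

```text
time: 2.15
tool_pos: [0.4703, -0.1395, 0.1735]
eef_rot: [3.14, -0.699, 0.255]
ft_force: [-0.4, -0.6, -0.0]
grip_width: 0.0006
grip_force: 0.0
[[-0.    -0.971 -0.237  0.067]
 [ 1.     0.    -0.001 -0.001]
 [ 0.001 -0.237  0.971 -0.171]
 [ 0.     0.     0.     1.   ]]
[ 0.125 -0.006  0.006  0.001 -0.001 -0.   ]
0.0 [ 0.155 -0.006  0.006]
0.05 [ 0.206 -0.006 -0.006]
0.1 [ 0.257 -0.006 -0.017]
0.15 [ 0.309 -0.006 -0.024]
0.2 [ 0.361 -0.006 -0.029]
0.25 [ 0.414 -0.006 -0.032]
0.3 [ 0.466 -0.006 -0.032]
0.35 [ 0.519 -0.006 -0.029]
0.4 [ 0.571 -0.006 -0.024]
0.45 [ 0.623 -0.006 -0.016]
0.5 [ 0.674 -0.006 -0.005]
0.55 [ 0.725 -0.006  0.008]
0.6 [ 0.775 -0.006  0.024]
0.65 [ 0.824 -0.006  0.042]
0.7 [ 0.873 -0.006  0.063]
0.75 [ 0.92  -0.006  0.086]
0.8 [ 0.966 -0.006  0.111]
0.85 [ 1.01  -0.006  0.139]
0.9 [ 1.054 -0.006  0.168]
```

```bash
python3 -m crank '0.08 0 0 0 0 0 1; 0.12 0 0 0 0 0 1; 0.14 0 0 0 0 0 1; 0.16 0 0 0 0 0 1; 0.18 0 0 0 0 0 1; 0.206 0 -0.006 0 0 0 1; 0.23 0 -0.012 0 0 0 1; 0.257 0 -0.017 0 0 0 1'
```

```text
time: 2.95
tool_pos: [0.5065, -0.1289, 0.2087]
eef_rot: [3.14, -0.698, 0.255]
ft_force: [-2.6, -0.2, -0.5]
grip_width: 0.0003
grip_force: 1.2
```

```bash
python3 -m crank '0.05 0 -0.007 0 0 0 1; 0.104 0 -0.012 0 0 0 1; 0.157 0 -0.015 0 0 0 1; 0.209 0 -0.015 0 0 0 1; 0.262 0 -0.012 0 0 0 1; 0.314 0 -0.007 0 0 0 1'; python3 - <<'E'
from h import *
print(levtcp(.4,-.001))
E
```

```text
time: 3.55
tool_pos: [0.5527, -0.1167, 0.2507]
eef_rot: [3.14, -0.699, 0.255]
ft_force: [-0.7, -0.1, -0.1]
grip_width: 0.0003
grip_force: 0.5
[ 0.55164149 -0.11705818  0.25056484]
```

```bash
python3 - <<'E'
from rig import vision
import cv2
cv2.imwrite("pics/w2.png",vision.grab_frame("wrist")["frame"][:,:,::-1])
E
```

```text
(no output)
```

View pics/w2.png

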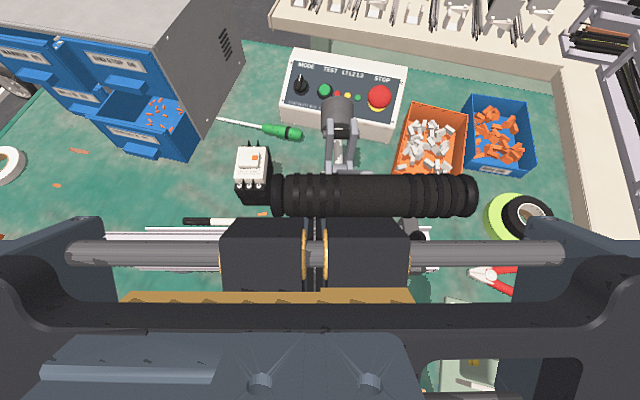

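The bar has followed the fingers, now at row 195 and x = 272–478, so the lever is rising. I'll carry on past the balance point, then back off.

```bash
python3 -m crank '0.052 0 0.008 0 0 0 1; 0.103 0 0.019 0 0 0 1; 0.154 0 0.032 0 0 0 1; 0.204 0 0.048 0 0 0 1; 0.253 0 0.066 0 0 0 1; 0.302 0 0.087 0 0 0 1; 0.35 0 0.11 0 0 0 1; 0.395 0 0.135 0 0 0 1; 0.43 0 0.155 0 0 0 1; 0.4 0 0.1 0 0 0 1; 0.2 0 -0.1 0 0 0 1; 0 0 -0.35 0 0 0 1;0 0 -0.55 0 0 0 1; 0 0 -0.55 0 0 0 1; 0 0 -0.55 0 0 0 1'; python3 - <<'E'
from rig import vision
import cv2
cv2.imwrite("pics/w3.png",vision.grab_frame("wrist")["frame"][:,:,::-1])
from h import *
TV=[np.pi,0,YAW]
print(W([0,.4115+.03+.016,.1]),row(W([0,.4115+.055,.16]),TV))
E
```

```text
time: 5.1
tool_pos: [0.4828, -0.1357, 0.3358]
eef_rot: [3.136, -0.701, 0.255]
ft_force: [-0.5, 0.4, -0.7]
grip_width: 0.0005
grip_force: 0.0
[0.49067827 0.30572695 0.1       ] [-1.080e-01 -2.172e+00  1.043e+00  2.000e-03 -4.450e-01 -1.000e-03]
```

View pics/w3.png

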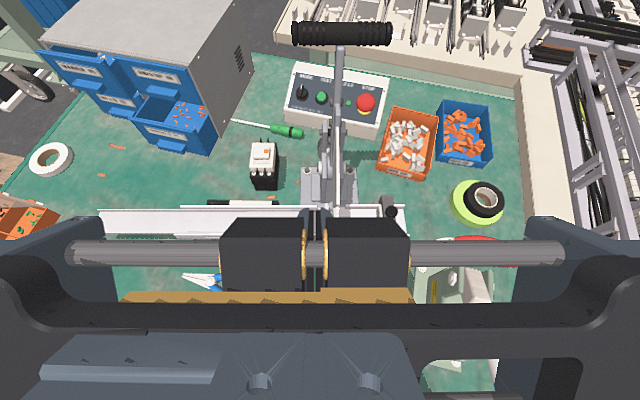

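The bar is now at row 33, swung well back, so the lever is raised. Next I'll go to the cover's tail with the tool pointing down.

```bash
python3 -m crank '0 -0.2 0 0 -0.05 0 1; 0 -0.4 0 0 -0.14 0 1; 0 -0.6 0 0 -0.23 0 1; 0 -0.8 0 0 -0.32 0 1; 0 -0.98 0 0 -0.4 0 1; 0 -0.98 0 0 -0.445 0 1; 0 -0.98 0 0 -0.445 0 1'; python3 - <<'E'
from h import *
TV=[np.pi,0,YAW]
print(row(W([0,.4115+.055,.16]),TV))
E
```

```text
time: 5.85
tool_pos: [0.4367, 0.0582, 0.3314]
eef_rot: [3.141, 0.005, 0.261]
ft_force: [-0.1, -0.5, -0.7]
grip_width: 0.0008
grip_force: 0.0
[ 0.585 -1.172  0.854  0.     0.003  0.004]
```

```bash
python3 -m crank '0.15 -0.25 0 0 0 0 1; 0.3 -0.5 0 0 0 0 1; 0.45 -0.75 0.1 0 0 0 1; 0.585 -1 0.2 0 0 0 1; 0.585 -1 0.3 0 0 0 1; 0.585 -1 0.3 0 0 0 1; 0.585 -1 0.3 0 0 0 1'; python3 - <<'E'
from h import *
from rig import sensors,vision
TV=[np.pi,0,YAW]
s=sensors.observe();print(s["tool_pos"])
T=np.eye(4);T[:3,:3]=Ro.from_euler('xyz',s["eef_rot"]).as_matrix();T[:3,3]=s["tool_pos"]
f=vision.grab_frame("wrist");f["T"]=T@f["hand_eye"];pickle.dump(f,open("w4.pkl","wb"))
t=vision.grab_frame("top");pickle.dump(t,open("t4.pkl","wb"))
cv2.imwrite("pics/w4.png",np.vstack([f["frame"],t["frame"][120:280]])[:,:,::-1])
print(proj(f,W([0,.4115,.05]),f["T"]),row(W([0,.4115+.055,.16]),TV))
E
```

```text
time: 6.55
tool_pos: [0.4966, 0.2772, 0.2718]
eef_rot: [3.139, 0.004, 0.255]
ft_force: [-0.2, -0.1, 0.2]
grip_width: 0.0007
grip_force: 0.0
[0.4966054  0.27717769 0.27179116]
[326.42549789 173.91744758] [ 0.004 -0.195  0.571  0.001 -0.    -0.001]
```

View pics/w4.png

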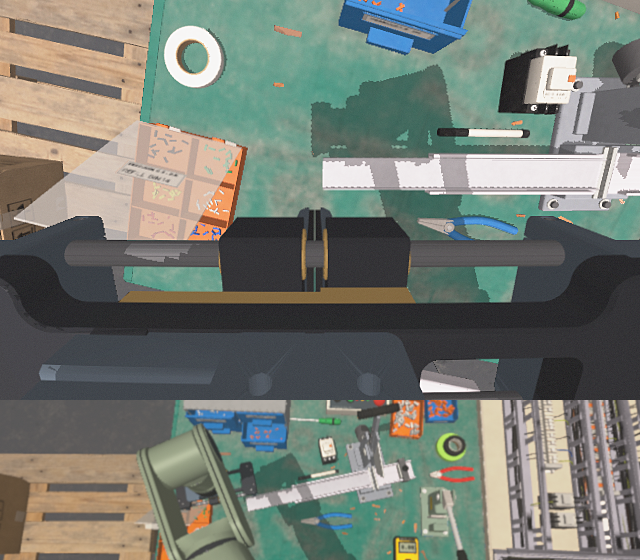

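The tail end is seen at (323,173), against a prediction of (326,174). The bin at the left is about 0.1 m beyond the tail and low. I'll come down just behind the tail.

```bash
python3 - <<'E'
from h import *
f=pickle.load(open("w4.pkl","rb"));TV=[np.pi,0,YAW]
for uv in((323,157),(323,190)):
    p=onz(f,*uv,.055,f["T"]);print(p,Rs.inv().apply(p-S0))
print(row(W([0,.4115+.037,.032]),TV))
E
```

```text
[0.52438446 0.27229023 0.055     ] [0.02418942 0.41664669 0.055     ]
[0.47978696 0.2603109  0.055     ] [-0.02198762  0.41629584  0.055     ]
[ 3.000e-03 -1.060e-01  1.211e+00  1.000e-03 -0.000e+00 -1.000e-03]
```

```bash
python3 -m crank '0 -0.11 0.25 0 0 0 1; 0.003 -0.11 0.5 0 0 0 1; 0.003 -0.11 0.75 0 0 0 1; 0.003 -0.11 1 0 0 0 1; 0.003 -0.11 1 0 0 0 1; 0.003 -0.11 1 0 0 0 1' && python3 -m crank '0 0 0.1 0 0 0 1; 0 0 0.2 0 0 0 1; 0 0 0.21 0 0 0 1; 0 0 0.21 0 0 0 1'; python3 - <<'E'
from h import *
from rig import sensors
s=sensors.observe();print(Rs.inv().apply(s["tool_pos"]-S0),s["joints"])
E
```

```text
time: 7.25
tool_pos: [0.4929, 0.2982, 0.0746]
eef_rot: [3.14, -0.0, 0.253]
ft_force: [-0.1, 0.2, 0.2]
grip_width: 0.0004
grip_force: 0.0
time: 7.65
tool_pos: [0.494, 0.2995, 0.0343]
eef_rot: [3.141, -0.004, 0.254]
ft_force: [-0.1, 0.0, 0.5]
grip_width: 0.0004
grip_force: 0.0
[0.00161456 0.45066135 0.03425226] [ 5.25854988e-01  4.89450395e-01  1.79730209e+00 -1.57200448e-03
  8.51061883e-01  1.84387568e+00]
```

```bash
python3 -m crank '-0.005 0.03 0 0 0 0 1; -0.005 0.05 0 0 0 0 1; -0.005 0.065 0 0 0 0 1; -0.005 0.08 0 0 0 0 1; -0.005 0.095 0 0 0 0 1; -0.005 0.11 0 0 0 0 1; -0.005 0.125 0 0 0 0 1; -0.005 0.14 0 0 0 0 1; -0.005 0.16 0 0 0 0 1; -0.005 0.18 0 0 0 0 1; -0.005 0.2 0 0 0 0 1; -0.005 0.22 0 0 0 0 1; -0.005 0.24 0 0 0 0 1; -0.005 0.26 0 0 0 0 1; -0.005 0.28 0 0 0 0 1; -0.005 0.3 0 0 0 0 1; -0.005 0.32 0 0 0 0 1; -0.005 0.34 0 0 0 0 1; -0.005 0.36 0 0 0 0 1; -0.005 0.38 0 0 0 0 1'
python3 - <<'E'
from h import *
from rig import sensors,vision
s=sensors.observe();print(Rs.inv().apply(s["tool_pos"]-S0))
T=np.eye(4);T[:3,:3]=Ro.from_euler('xyz',s["eef_rot"]).as_matrix();T[:3,3]=s["tool_pos"]
f=vision.grab_frame("wrist");t=vision.grab_frame("top")
c=cv2.resize(t["frame"][130:240,235:435],None,fx=3,fy=3,interpolation=cv2.INTER_CUBIC)
c=np.hstack([c,np.zeros((330,40,3),np.uint8)])
cv2.imwrite("pics/w5.png",np.vstack([f["frame"][:260],c])[:,:,::-1])
E
```

```text
time: 9.65
tool_pos: [0.5104, 0.2247, 0.0317]
eef_rot: [3.14, 0.0, 0.254]
ft_force: [-0.4, 0.9, 0.0]
grip_width: 0.0007
grip_force: 0.2
[-0.00133175  0.37415686  0.0316972 ]
```

View pics/w5.png

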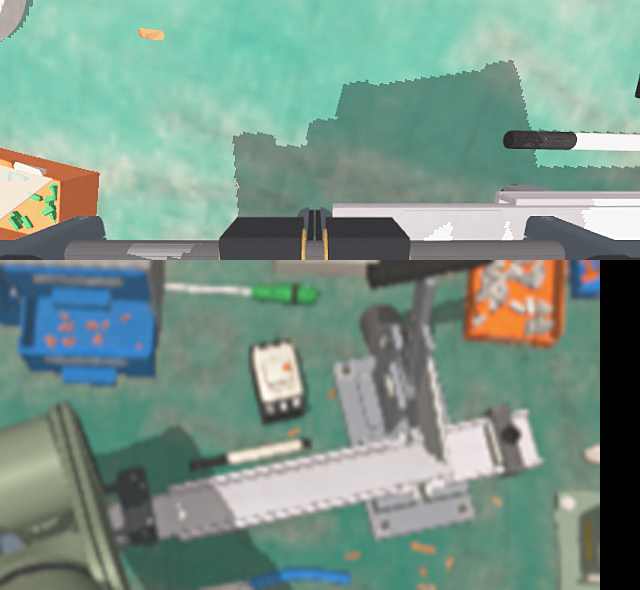

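The tail is against the fingers and the cover is passing under the raised blade. The stop at about (495,445) is still clear of it. I'll continue slowly.

```bash
python3 -m crank '0 0.02 0 0 0 0 1; 0 0.04 0 0 0 0 1; 0 0.06 0 0 0 0 1; 0 0.08 0 0 0 0 1; 0 0.1 0 0 0 0 1; 0 0.12 0 0 0 0 1; 0 0.13 0 0 0 0 1; 0 0.14 0 0 0 0 1; 0 0.15 0 0 0 0 1; 0 0.16 0 0 0 0 1; 0 0.16 0 0 0 0 1' && python3 -m crank '0 0.01 0 0 0 0 1; 0 0.02 0 0 0 0 1; 0 0.03 0 0 0 0 1; 0 0.03 0 0 0 0 1'
```

```text
time: 10.85
tool_pos: [0.5184, 0.1939, 0.0317]
eef_rot: [3.14, 0.0, 0.254]
ft_force: [-0.6, -0.1, 0.3]
grip_width: 0.0005
grip_force: 0.0
time: 11.25
tool_pos: [0.52, 0.188, 0.0318]
eef_rot: [3.14, 0.001, 0.254]
ft_force: [0.3, -0.2, 0.2]
grip_width: 0.0005
grip_force: 0.0
```

```bash
python3 - <<'E'
from h import *
from rig import sensors,vision
s=sensors.observe();print(Rs.inv().apply(s["tool_pos"]-S0))
t=vision.grab_frame("top");pickle.dump(t,open("t6.pkl","wb"))
c=cv2.resize(t["frame"][155:215,340:420],None,fx=9,fy=9,interpolation=cv2.INTER_CUBIC)
cv2.imwrite("pics/t6.png",c[:,:,::-1])
E
```

```text
[-0.0013468   0.33617848  0.03175007]
```

View pics/t6.png

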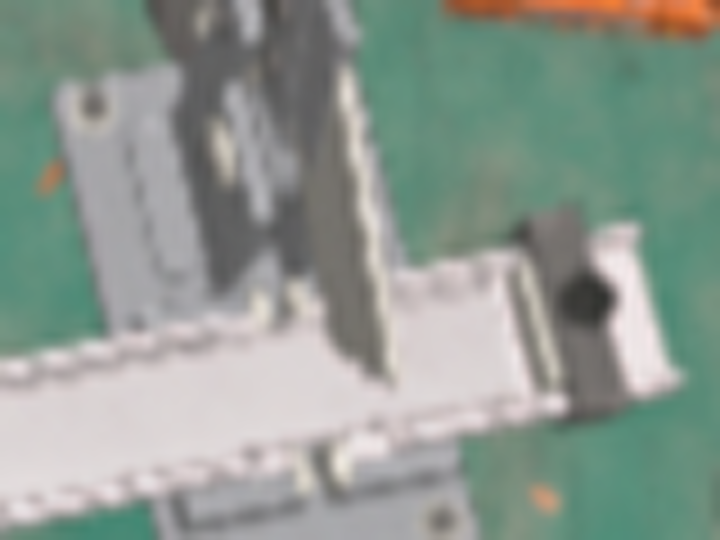

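The head edge is at about x = 515 and the stop's face at about x = 535–545, a gap of roughly 6–10 mm. I'll make millimetre steps until I feel contact.

```bash
python3 -m crank '0 0.005 0 0 0 0 1; 0 0.01 0 0 0 0 1; 0 0.015 0 0 0 0 1; 0 0.02 0 0 0 0 1; 0 0.02 0 0 0 0 1' && python3 -m crank '0 0.005 0 0 0 0 1; 0 0.01 0 0 0 0 1; 0 0.01 0 0 0 0 1' && python3 -m crank '0 0.005 0 0 0 0 1; 0 0.01 0 0 0 0 1; 0 0.01 0 0 0 0 1'
```

```text
time: 11.8
tool_pos: [0.521, 0.1843, 0.0318]
eef_rot: [3.14, 0.0, 0.254]
ft_force: [-0.1, 0.4, -0.4]
grip_width: 0.0005
grip_force: 0.1
time: 12.1
tool_pos: [0.5211, 0.1836, 0.0318]
eef_rot: [-3.141, 0.0, 0.253]
ft_force: [-1.9, 5.7, -0.8]
grip_width: 0.0003
grip_force: 2.8
time: 12.4
tool_pos: [0.5213, 0.1835, 0.0318]
eef_rot: [-3.138, 0.0, 0.252]
ft_force: [-3.0, 12.7, -0.4]
grip_width: 0.0004
grip_force: 6.1
```

The force rose to about 13 N with the head near y = -0.083, where I put the stop at -0.084. I'll back off and verify.

```bash
python3 -m crank '0 -0.01 0 0 0 0 1; 0 -0.03 0 0 0 0 1; 0 -0.1 0 0 0 0 1; 0 -0.2 0 0 0 0 1; 0 -0.2 -0.1 0 0 0 1; 0 -0.2 -0.3 0 0 0 1; 0 -0.2 -0.5 0 0 0 1; 0 -0.2 -0.6 0 0 0 1; 0 -0.2 -0.6 0 0 0 1; 0 -0.2 -0.6 0 0 0 1'; python3 - <<'E'
from h import *
from rig import vision
t=vision.grab_frame("top");a=pickle.load(open("t6.pkl","rb"))["frame"]
g=lambda i:cv2.resize(i[145:215,340:420],None,fx=8,fy=8,interpolation=cv2.INTER_CUBIC)[:,:,::-1]
cv2.imwrite("pics/t7.png",np.vstack([g(t["frame"])]))
E
```

```text
time: 13.4
tool_pos: [0.5114, 0.2196, 0.1514]
eef_rot: [3.14, 0.001, 0.255]
ft_force: [0.5, 0.8, -1.3]
grip_width: 0.0003
grip_force: 0.0
```

View pics/t7.png

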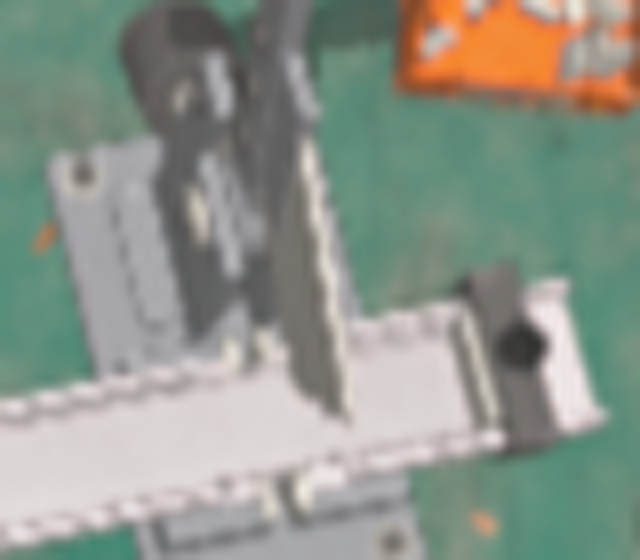

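```bash
python3 - <<'E'
from h import *
from rig import vision,sensors
t=vision.grab_frame("top")
F={"t0":pickle.load(open("f0.pkl","rb"))["top"],"t6":pickle.load(open("t6.pkl","rb")),"now":t}
ys=np.arange(-.05,-.13,-.002)
uv=np.array([proj(t,W([-.008,y,.05])) for y in ys]).astype(np.float32)
print((ys*1000).astype(int))
for k,f in F.items():
    g=cv2.cvtColor(f["frame"],cv2.COLOR_RGB2GRAY)
    print(k,cv2.remap(g,uv[None,:,0],uv[None,:,1],cv2.INTER_LINEAR)[0])
s=sensors.observe();print(s["time"],s["ft_force"])
E
```

```text
[ -50  -52  -54  -56  -58  -60  -62  -64  -66  -68  -70  -72  -74  -76
  -78  -80  -82  -84  -86  -88  -90  -92  -94  -96  -98 -100 -102 -104
 -106 -108 -110 -112 -114 -116 -118 -120 -122 -124 -126 -128]
t0 [228 228 228 228 228 228 228 229 228 228 229 230 230 228 205 168 144 136
 164 176 171 138 113 109 110 112 111 109 108 114 126 164 200 221 229 230
 230 228 222 197]
t6 [214 214 214 214 214 214 214 214 214 214 214 218 222 225 205 168 145 138
 166 177 172 140 114 110 111 114 112 110 109 115 127 166 202 222 230 231
 231 229 223 199]
now [213 213 213 214 214 215 214 213 213 213 214 216 216 209 187 154 138 136
 166 178 173 140 114 110 111 114 113 111 109 115 128 166 202 222 231 231
 231 230 223 199]
13.5 [ 0.51102199 -1.62793433 -0.14455214]
```

In the initial image the dark strip was already the stop's face. The bright floor sliver in front of it, still visible one step earlier, is now gone, so the cover is touching the stop.

```bash
python3 -c "
from rig import manip;print(manip.job_done())"
```

```text
the job is handed in; nothing more can be done
None
```

I handed the job in at about 13.5 s. The lever is swung back and was still raised in the last picture, and the cover's front end rests against the length stop (firm contact at about 13 N). I saw no bystander disturbed, and no verdict was returned.

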